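# Load-test a plinth spring

## Robot

A 6-joint arm with a two-finger parallel gripper is mounted at the origin on the work surface. World frame = base frame: x ahead of the robot, y to its left, z up, the work surface at z = 0. Lengths are in m, angles in degrees, forces in N, time in s.
With the tool pointing down it reaches from about 0.3 to 0.75 m from the base axis. Payload 8.5 kg.
Tool frame: the origin (TCP) lies at the very end of the fingers, on their centre line; the grasp point (between the pads) lies 19 mm behind it (env.tcp_to_grasp is the distance from the TCP to the grasp point, in m); z points along the fingers, y is the line along which they close (so a half turn about z gives the same grasp; the last joint's range is limited). The gripper opens to 85 mm and grips with 20 to 120 N. Pads are 22 mm wide; open, the fingers measure 114 mm over their backs; the gripper's body (76 mm by 85 mm) begins 54 mm behind the grasp point. The pads swing forward as they close: fully open they stand 13 mm farther back than shut.
Start: joints at [-75.762, 21.807, 74.336, -0, 83.858, -12.336], TCP at [0.246, -0.492, 0.231] pointing down, gripper open.
Joint ranges: [-178.18, 178.18], [-50.72, 133.34], [12.68, 142.11], [-81.47, 261.47], [9.98, 163.14], [-165.26, 165.26]. Speed limits (degrees/s): [136.94, 136.94, 180, 180, 180, 180].

## Interface

Orientations are given as a 3x3 rotation matrix whose columns are the frame's x, y, z axes.
In Python, from rig import status, get_image, env gives the robot as it stands.
- The arm moves only by the shell command python3 -m handwheel 'ROWS' [FORCE]. ROWS is text: rows parted by semicolons, each of 7 numbers parted by spaces: the shift along the world's x, y, z in cm, then the turn, a rotation vector about the world's x, y, z in degrees, then the opening, from 0 (shut) to 1 (fully open). In form: dx dy dz wx wy wz gripper; .... A call has 1 to 8 rows; each row is the pose to reach, as a shift and turn from the pose commanded when the call began; what a row does not reach only later rows make up. A row lasts 1/12 s, in which the tool goes at most 41.7 mm and 7.16 degrees, less where a joint would pass 70% of its speed; a pose out of reach is approached as far as the arm can. A call with a gripper value outside its range is refused whole. The fingers move at their own pace and stop on an object; FORCE is the grip in N (left out, the last holds). Time passes only in rows, so rows that repeat a pose let the fingers close. It gives the time, the measured TCP pose, the force, the opening and the grip force at its end, in the units of the state.
- status.observe(): the state, without advancing time (a new reading comes with each control period).
- get_image(name): name is "side" or "top" or "wrist"; returns a dict with "color" (400x640x3 uint8, red, green, blue), "vertical_fov" (degrees; the focal length in pixels is half the picture's height over the tangent of half this angle, whatever the lens; pixels are square), "cx", "cy" (the principal point, pixels), "xyz" and "orientation" of the camera in the world. Camera axes: x right, y down, z forward; pixel columns grow to the right and rows downward; lengths in m; the calibration is good to about 2 mm. The wrist camera is an equidistant fisheye: a pixel r from the principal point sees the ray r / f radians off the axis. A picture is of the moment at which its call begins. There is no depth.
- env.close_job(): hands the job in; it is judged then, once.
The state is a dict: "time_s": time; "q": joint angles; "qvel": joint speeds; "joint_efforts": joint torques, N m; "position": TCP position; "tool_rot": TCP orientation; "ft_force": force on the tool from outside, world axes, zero at the start; "wrist_torque": the same for the moment, N m; "grip_width": finger opening in m; "gripper_force": force on a finger pad.
Only numpy, scipy, OpenCV 4.12 (cv2) and the standard library are available. Lean on these libraries where they do the work, as an engineer would, in place of code of your own. Each camera call takes 0.05 s, during which the arm holds its last target. There are 200 camera calls.

## Task

Stand the caged plinth spring on the tester's round plate, its foot ring down over the spigot, and press its plunger down until the plate has sunk to its marked height, shown by the dial needle at the long line, between the two short lines beside it; hold it there for a good second, and never let the needle go past the last line. Then lift the spring off and stand it upright in the plywood tray, leaving everything else alone.

Things in the scene. Friction and masses are not known exactly. Their poses are not given: they have to be found in the camera images.
- spring: caged steel plinth spring, 0.17 kg, loose. Origin: centre of its underside, z up. Foot ring: outside 48, bore 30, height 12 mm; above it the coil behind four thin posts; then a collar to grip, diameter 44, from 36 to 52 mm up; out of the collar stands a tapered plunger, flat top 10 mm across, 74 mm up when new, down to 64 mm when worn (differs each run). Plunger yields 1 mm per 2 N
- coil (a joint): how far the plunger is pressed down from its unloaded height, m (0 unloaded, 0.011 at most); 2 N per mm
- tester: the spring tester, fixed: a grey housing 210 x 112 mm, 40 mm high. Origin: centre of its underside. The round load plate stands over its -x end (50 mm from the origin), the dial lies flat, face up, over its +x end (58 mm from the origin), 48 mm above the table
- plate: the tester's round steel load plate, diameter 72 mm, 8 mm thick, in its middle a spigot of diameter 23 mm, 9 mm high with a tapered tip. Origin: centre of the plate's underside. It sinks 1 mm for each 3 N of load, at most 9 mm; unloaded, its upper face is 58 mm above the table
- seat (a point): centre of the plate's upper face (at the foot of the spigot), z up: the seated spring's underside centre comes here. It sinks with the plate
- needle (a joint): dial needle, rad, clockwise seen from above: 0 unloaded, 0.1 rad per N of load on the plate (the spring's own weight, about 1.7 N, included); long line at 1.5 (15 N, plate 5 mm down), the two short lines beside it at 1.35 and 1.65, last line at 2.0 (20 N)
- tray: open plywood tray for tested springs, fixed, 130 x 130 mm outside, 25 mm high, walls and floor 7 mm thick. Origin: centre of its underside
- bottle: bystander: amber glass bottle, diameter 48 mm, 100 mm high; origin: centre of its underside
- tape_roll: bystander: roll of paper tape lying flat, diameter 84 mm, 25 mm high; origin: centre of its underside
- bust: bystander: small bronze bust, 88 mm wide, 138 mm high; origin: centre of its underside

How it is judged (in metres and radians):
On the way, in this order (a step that is already met when the one before it is completed fails the run):
1. the spring stands on the plate, its foot ring down over the spigot (horizontal distance between spring and seat below 0.006 m and z of spring in the frame of seat below 0.003 m and angle between spring's own z axis and vertical below 0.12 rad), for 0.2 s.
2. the spring, on the plate, is pressed by its plunger so that the needle stands within 0.15 rad of the long line, for one second (value of joint needle between 1.35 and 1.65 rad and value of joint coil above 0.004 m and horizontal distance between spring and seat below 0.006 m and z of spring in the frame of seat below 0.003 m), for 1 s.
At the end, for the whole second after the job is handed in: the spring stands upright (within 0.1 rad) on the tray's floor, inside its walls, released and at rest, and the tester is unloaded (x of spring in the frame of tray between -0.05 and 0.05 m and y of spring in the frame of tray between -0.05 and 0.05 m and z of spring in the frame of tray below 0.011 m and angle between spring's own z axis and vertical below 0.1 rad and linear speed of spring below 0.02 m/s and value of joint needle below 0.2 rad); the robot touches nothing.
It fails at once if the needle goes past the last line (overload) (value of joint needle above 2 rad).
It fails at once if the fingers press on the plate itself (contact force between the fingers and plate above 3 N).
It fails at once if the spring is thrown over (angle between spring's own z axis and vertical above 0.8 rad).
It fails at once if the bottle, the tape roll or the bust is moved more than 30 mm (distance of any of bottle, tape_roll, bust from where it was at the start of the episode above 0.03 m).
It also fails if it takes over 61 s, if anything falls off the work surface, if the arm or the gripper's body presses on something with over 40 N, if the wrist force passes 120 N, or if a joint passes its speed limit or range.

## Working session

There is one attempt and no reset: what is moved stays moved. The work goes in short steps, Python scripts to look and compute and a shell command to move; the robot and the scene stay as the last step left them, time stands still between calls to the robot, and variables do not carry over. Pictures are saved under pics/ and viewed, at most 12 in all, crops included, and the job is handed in when it is done.

```bash
ls; mkdir -p pics; cat > h.py <<'E'
import numpy as np,cv2
from rig import status,get_image,env
def snap(n,fn=None):
    d=get_image(n); 
    if fn: cv2.imwrite('pics/'+fn,d['color'][:,:,::-1])
    return d
def ray(d,u,v):
    f=200/np.tan(np.radians(d['vertical_fov'])/2)
    f=d['color'].shape[0]/2/np.tan(np.radians(d['vertical_fov'])/2)
    x,y=u-d['cx'],v-d['cy']
    if d.get('fish'):
        r=np.hypot(x,y)+1e-9;t=r/f;c=np.array([np.sin(t)*x/r,np.sin(t)*y/r,np.cos(t)])
    else: c=np.array([x/f,y/f,1])
    return np.array(d['xyz']),np.array(d['orientation'])@c
def onz(d,u,v,z):
    o,r=ray(d,u,v); return o+r*(z-o[2])/r[2]
def proj(d,p):
    f=d['color'].shape[0]/2/np.tan(np.radians(d['vertical_fov'])/2)
    c=np.array(d['orientation']).T@(np.array(p)-d['xyz'])
    if d.get('fish'):
        r=np.hypot(c[0],c[1])+1e-9;t=np.arctan2(r,c[2]);return d['cx']+f*t*c[0]/r,d['cy']+f*t*c[1]/r
    return d['cx']+f*c[0]/c[2],d['cy']+f*c[1]/c[2]
E
python3 - <<'E'
from h import *
for n in("top","side","wrist"):
    d=snap(n,n+'0.png');print(n,d['vertical_fov'],d['cx'],d['cy'],np.round(d['xyz'],3),np.round(d['orientation'],3).tolist())
print(status.observe())
E
```

```text
pics
top 43.90798222115564 324.4086100324391 199.3829452256539 [ 0.55  -0.014  1.199] [[-0.022, -0.997, 0.07], [-1.0, 0.023, 0.019], [-0.021, -0.069, -0.997]]
side 42.97838325420507 313.66081129903233 198.2911329036135 [0.54  0.803 1.062] [[-0.995, -0.081, 0.066], [-0.104, 0.765, -0.636], [0.001, -0.639, -0.769]]
wrist 65.70646984690485 318.8048413773699 197.96652373292736 [ 0.318 -0.456  0.373] [[0.448, -0.848, -0.283], [-0.894, -0.425, -0.141], [-0.001, 0.316, -0.949]]
{'time_s': 0.15, 'q': array([-7.57617857e+01,  2.18343443e+01,  7.43715892e+01, -4.49652762e-04,
        8.38597219e+01, -1.23359502e+01]), 'qvel': array([-0.02185079, -0.10314684, -0.09322625,  0.05093024, -0.03055652,
       -0.03619525]), 'joint_efforts': array([ 7.68117989e-04, -4.48627067e+01, -2.31346250e+01, -2.54132538e-04,
        3.77660792e-03, -3.23412166e-05]), 'position': array([ 0.24598438, -0.49167796,  0.23085157]), 'tool_rot': array([[ 8.94355704e-01,  4.47356448e-01, -2.89402624e-04],
       [ 4.47356479e-01, -8.94355048e-01,  1.10878379e-03],
       [ 2.37192882e-04, -1.12111325e-03, -9.99999343e-01]]), 'ft_force': array([ 0.33713887, -0.44348141,  1.04331155]), 'wrist_torque': array([ 0.01328014,  0.02845552, -0.02505156]), 'gripper_force': 0.0, 'grip_width': 0.08538043036020403}
```

View pics/top0.png

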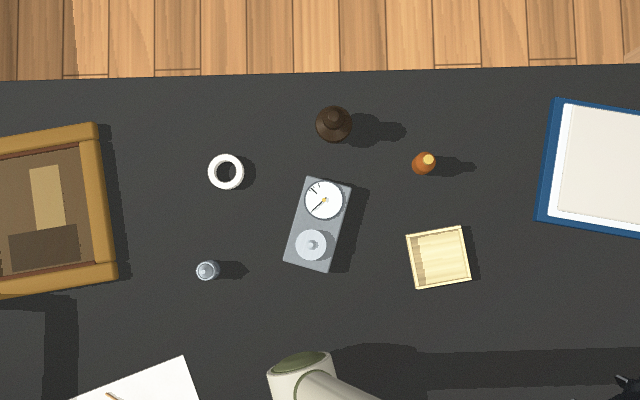

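View pics/side0.png

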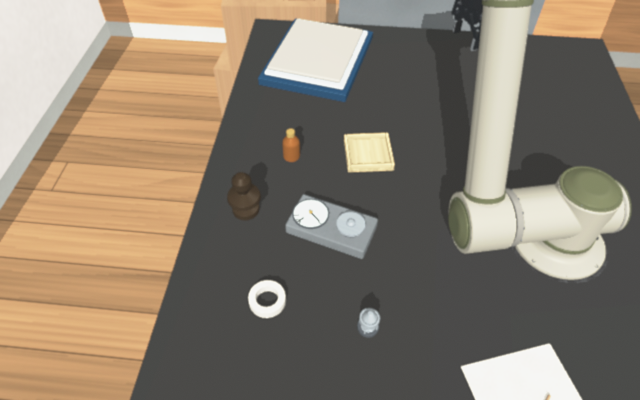

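The top view shows the spring upright at (208,270), the plate at (312,245), the dial at (324,199) and the tray at (438,257). The tape roll is at (226,171), the bottle at (424,162) and the bust at (333,124). The side view agrees, with the spring standing at (370,320).

```bash
python3 - <<'E'
from h import *
d=snap("top");g=cv2.cvtColor(d['color'],cv2.COLOR_RGB2GRAY)
def blob(x0,y0,x1,y1,t):
    m=(g[y0:y1,x0:x1]>t).astype(np.uint8);n,l,s,c=cv2.connectedComponentsWithStats(m);i=1+s[1:,4].argmax()
    return c[i]+[x0,y0],s[i],cv2.minAreaRect(np.argwhere(l==i)[:,::-1].astype(np.float32)+[x0,y0]) if 0 else cv2.minAreaRect((np.argwhere(l==i)[:,::-1]+[x0,y0]).astype(np.float32))
sp=blob(190,250,232,290,75);print(sp);print('spring',onz(d,*sp[0],.044))
p=blob(293,228,331,262,165);print(p);print('plate',onz(d,*p[0],.058))
di=blob(300,176,348,222,190);print(di);print('dial',onz(d,*di[0],.048))
t=blob(398,218,480,296,100);print(t);print('tray',onz(d,*t[2][0],.02))
a=onz(d,*di[0],.048)-onz(d,*p[0],.058);print('tester yaw',np.degrees(np.arctan2(a[1],a[0])),np.linalg.norm(a))
for n,u,v,z in(('tape',226,171,.02),('bottle',424,162,.09),('bust',333,120,.12)):print(n,onz(d,u,v,z))
s=snap("side")
for x in(sp,):
  P=onz(d,*sp[0],.044);print(proj(s,P))
g=cv2.cvtColor(s['color'],cv2.COLOR_RGB2GRAY);q=blob(350,290,390,345,85);print(q,onz(s,*q[0],.04))
q=blob(333,208,368,240,165);print(q,onz(s,*q[0],.058))
E
```

```text
(array([206.82531646, 269.95949367]), array([  5,  10,  25,  21, 395], dtype=int32), ((207.0, 270.0), (24.0, 20.0), 0.0))
spring [0.4727043  0.28554237 0.044     ]
(array([308.81362007, 245.33452808]), array([  0,   0,  33,  34, 837], dtype=int32), ((309.0, 244.5), (33.0, 32.0), 90.0))
plate [0.52495345 0.04656778 0.058     ]
(array([323.82066277, 199.85087719]), array([   6,    6,   36,   37, 1026], dtype=int32), ((323.5, 200.0), (36.0, 35.0), 90.0))
dial [0.62937665 0.01009921 0.048     ]
(array([437.97957289, 256.96131229]), array([   7,    7,   67,   65, 3231], dtype=int32), ((438.0669250488281, 256.93499755859375), (56.7297248840332, 57.506134033203125), 79.5625228881836))
tray [ 0.49048287 -0.25523106  0.02      ]
tester yaw -19.251154587478887 0.11105927221842263
tape [0.70622433 0.24422976 0.02      ]
bottle [ 0.70639667 -0.21742623  0.09      ]
bust [ 0.80038027 -0.01544627  0.12      ]
(np.float64(368.49750763070233), np.float64(317.77019275762825))
(array([368.53380783, 322.00533808]), array([  7,  18,  24,  30, 562], dtype=int32), ((368.5160217285156, 322.4120178222656), (22.092355728149414, 29.60554313659668), 10.30484676361084)) [0.47200459 0.29353837 0.04      ]
(array([350.37842466, 223.88013699]), array([  3,   4,  30,  25, 584], dtype=int32), ((350.5, 224.0), (24.0, 29.0), 90.0)) [0.52703443 0.0451029  0.058     ]
```

```bash
python3 -m handwheel '1.1 3.9 0 0 0 5.4 1; 2.2 7.8 0 0 0 10.8 1; 3.3 11.7 0 0 0 16.2 1; 4.4 15.6 0 0 0 21.6 1; 5.5 19.5 0 0 0 27 1; 6.6 23.4 0 0 0 32.4 1; 7.7 27.3 0 0 0 37.8 1; 8.8 31.2 0 0 0 43.2 1' 40
python3 -m handwheel '1.1 3.9 0 0 0 5.4 1; 2.2 7.8 0 0 0 10.8 1; 3.3 11.7 0 0 0 16.2 1; 4.4 15.6 0 0 0 21.6 1; 5.5 19.5 0 0 0 27 1; 6.6 23.4 0 0 0 32.4 1; 7.7 27.3 0 0 0 37.8 1; 8.8 31.2 0 0 0 43.2 1'
python3 -m handwheel '1.2 3.9 -0.7 0 0 5.4 1; 2.4 7.8 -2 0 0 10.8 1; 3.6 11.7 -4 0 0 16.2 1; 5 15.4 -6 0 0 21 1; 5 15.4 -7 0 0 21 1; 5 15.4 -7 0 0 21 1'
python3 - <<'E'
from h import *
d=snap("wrist","w1.png");print(status.observe()['position'],status.observe()['tool_rot'])
E
```

```text
time_s: 0.92
position: [0.334, -0.178, 0.2314]
tool_rot: [[0.342, 0.94, 0.0], [0.94, -0.342, -0.0], [-0.0, 0.0, -1.0]]
ft_force: [1.8, 0.0, 0.4]
grip_width: 0.0853
gripper_force: 0.0
time_s: 1.58
position: [0.422, 0.1344, 0.2315]
tool_rot: [[-0.395, 0.919, 0.0], [0.919, 0.395, -0.0], [-0.0, 0.0, -1.0]]
ft_force: [1.1, -2.2, 0.5]
grip_width: 0.0854
gripper_force: 0.0
time_s: 2.08
position: [0.471, 0.2876, 0.1581]
tool_rot: [[-0.696, 0.718, -0.005], [0.718, 0.696, -0.002], [0.002, -0.005, -1.0]]
ft_force: [-1.0, -1.7, -0.0]
grip_width: 0.0853
gripper_force: 0.0
[0.47132046 0.28645173 0.15991612] [[-0.69514497  0.71886207 -0.00328599]
 [ 0.71886835  0.69514498 -0.00132635]
 [ 0.00133078 -0.0032842  -0.99999372]]
```

View pics/w1.png

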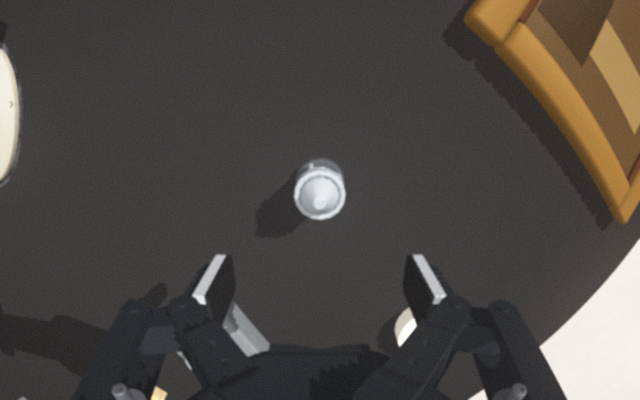

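The wrist view shows the spring upright, with the collar rim centred near (320,194) and the plunger tip near (320,201). The finger pads stand on both sides below it.

```bash
python3 - <<'E'
from h import *
d=snap("wrist");d['fish']=1
g=cv2.cvtColor(d['color'],cv2.COLOR_RGB2GRAY)
c=cv2.HoughCircles(cv2.GaussianBlur(g[140:240,270:370],(3,3),0),cv2.HOUGH_GRADIENT,1,50,param1=120,param2=12,minRadius=20,maxRadius=30)
print(c);u,v=c[0,0,:2]+[270,140]
P=onz(d,u,v,.052);p=status.observe()['position'];print(P,(P-p)*100)
print(onz(d,320,194,.052))
E
```

```text
[[[50.5 51.5 25.4]]]
[0.46876813 0.28935988 0.052     ] [ -0.29894085   0.3532129  -10.92972543]
[0.47000951 0.28747195 0.052     ]
```

```bash
python3 -m handwheel '-0.2 0.2 -3 0 0 0 1; -0.2 0.2 -6 0 0 0 1; -0.2 0.2 -9 0 0 0 1; -0.2 0.2 -11.5 0 0 0 1; -0.2 0.2 -13 0 0 0 1; -0.2 0.2 -13.8 0 0 0 1; -0.2 0.2 -13.8 0 0 0 1'
python3 -m handwheel '0 0 0 0 0 0 0.4; 0 0 0 0 0 0 0.3; 0 0 0 0 0 0 0.3; 0 0 0 0 0 0 0.3; 0 0 0 0 0 0 0.3; 0 0 0 0 0 0 0.3; 0 0 0 0 0 0 0.3; 0 0 0 0 0 0 0.3' 40
python3 -c "
from h import *
snap('wrist','w2.png')"
```

```text
time_s: 2.77
position: [0.4701, 0.2871, 0.0233]
tool_rot: [[-0.693, 0.721, -0.001], [0.721, 0.693, -0.0], [0.0, -0.001, -1.0]]
ft_force: [-0.8, 0.1, -0.3]
grip_width: 0.0857
gripper_force: 0.0
time_s: 3.43
position: [0.4705, 0.2882, 0.0249]
tool_rot: [[-0.695, 0.719, 0.002], [0.719, 0.695, 0.0], [-0.001, 0.002, -1.0]]
ft_force: [-1.6, -2.6, 8.5]
grip_width: 0.043
gripper_force: 39.5
```

View pics/w2.png

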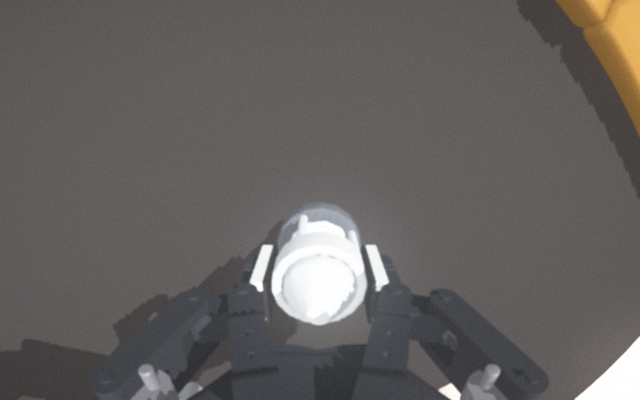

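Gripped at 43 mm on the collar. Next I lift and carry it just past the plate, so the wrist camera sees both the plate and the held spring.

```bash
python3 -m handwheel '0 0 1 0 0 0 0.3; 0 0 3.5 0 0 0 0.3; 0 0 7 0 0 0 0.3; 0.5 -2 10 0 0 -4 0.3; 1.5 -6 11 0 0 -8 0.3; 2.5 -10 11 0 0 -13 0.3; 3.5 -14 11 0 0 -18 0.3; 4.5 -18 11 0 0 -22 0.3'
python3 -m handwheel '1 -4 0 0 0 -3 0.3; 2 -8 0 0 0 -4 0.3; 3 -11.5 0 0 0 -4 0.3; 3.5 -13.5 0 0 0 -4 0.3; 3.5 -13.5 0 0 0 -4 0.3; 3.5 -13.5 0 0 0 -4 0.3; 3.5 -13.5 0 0 0 -4 0.3'
python3 -c "
from h import *
snap('wrist','w3.png')"
```

```text
time_s: 4.15
position: [0.515, 0.1064, 0.1345]
tool_rot: [[-0.371, 0.929, 0.001], [0.929, 0.371, 0.0], [-0.0, 0.001, -1.0]]
ft_force: [1.0, 0.6, -1.9]
grip_width: 0.043
gripper_force: 41.2
time_s: 4.73
position: [0.5497, -0.0261, 0.1337]
tool_rot: [[-0.309, 0.951, -0.0], [0.951, 0.309, 0.0], [0.0, -0.0, -1.0]]
ft_force: [-0.2, -0.3, -1.9]
grip_width: 0.0432
gripper_force: 41.2
```

View pics/w3.png

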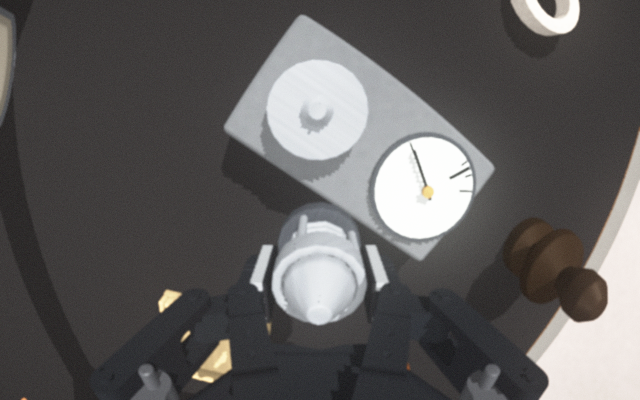

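The wrist view shows the plate at about (317,109) and its spigot at (317,108). The held spring's collar rim is near (320,282) and its plunger tip near (319,313). The dial centre is (428,191), the needle tip is at zero at (412,143), and the long line is near (460,173).

```bash
python3 - <<'E'
from h import *
d=snap("wrist");d['fish']=1
g=cv2.GaussianBlur(cv2.cvtColor(d['color'],cv2.COLOR_RGB2GRAY),(3,3),0)
c=cv2.HoughCircles(g[40:180,240:400],cv2.HOUGH_GRADIENT,1,80,param1=120,param2=12,minRadius=42,maxRadius=60)[0,0];print(c[:2]+[240,40],c[2])
P=onz(d,c[0]+240,c[1]+40,.058)
c=cv2.HoughCircles(g[220:340,250:390],cv2.HOUGH_GRADIENT,1,80,param1=120,param2=12,minRadius=40,maxRadius=54)[0,0];print(c[:2]+[250,220],c[2])
S=onz(d,c[0]+250,c[1]+220,.161);S2=onz(d,320,282,.161)
p=status.observe()['position']
print('plate',P,'spring',S,S2,'tcp',p,'tcp->plate',(P-p)*100,'spring-tcp',(S-p)*100)
for h in (.064,.069,.074):print(h,proj(d,[p[0],p[1],p[2]-.0249+h]))
print(proj(d,[p[0],p[1],.161]))
t=snap("top");print(proj(t,P))
E
```

```text
[317.5 110.5] 50.0
[319.5 270.5] 52.3
plate [0.52555045 0.0425462  0.058     ] spring [ 0.54622764 -0.01686734  0.161     ] [ 0.54832192 -0.02255957  0.161     ] tcp [ 0.54969784 -0.0256499   0.13359575] tcp->plate [-2.41473878  6.81960933 -7.55957509] spring-tcp [-0.34702005  0.87825616  2.74042491]
0.064 (np.float64(320.91004508460867), np.float64(304.03043396158665))
0.069 (np.float64(320.97565291813225), np.float64(311.5276798791018))
0.074 (np.float64(321.0448537360099), np.float64(319.4938009376727))
(np.float64(320.7695196565995), np.float64(288.14617348395575))
(np.float64(310.56033431268605), np.float64(245.03585297307532))
```

```bash
python3 - <<'E'
from h import *
d=snap("wrist");d['fish']=1
p=status.observe()['position']
im=cv2.resize(d['color'][190:340,220:420],None,fx=4,fy=4,interpolation=cv2.INTER_CUBIC)[:,:,::-1].copy()
b=p[2]-.0249
for h,r,col in((.052,.022,(0,0,255)),(.036,.022,(0,255,0)),(.069,.005,(255,0,0)),(.012,.024,(0,255,255))):
    q=np.array([proj(d,[p[0]+r*np.cos(a),p[1]+r*np.sin(a),b+h]) for a in np.linspace(0,6.28,60)])
    cv2.polylines(im,[((q-[220,190])*4).astype(np.int32)],True,col,1)
cv2.imwrite('pics/w4.png',im)
E
```

```text
(no output)
```

View pics/w4.png

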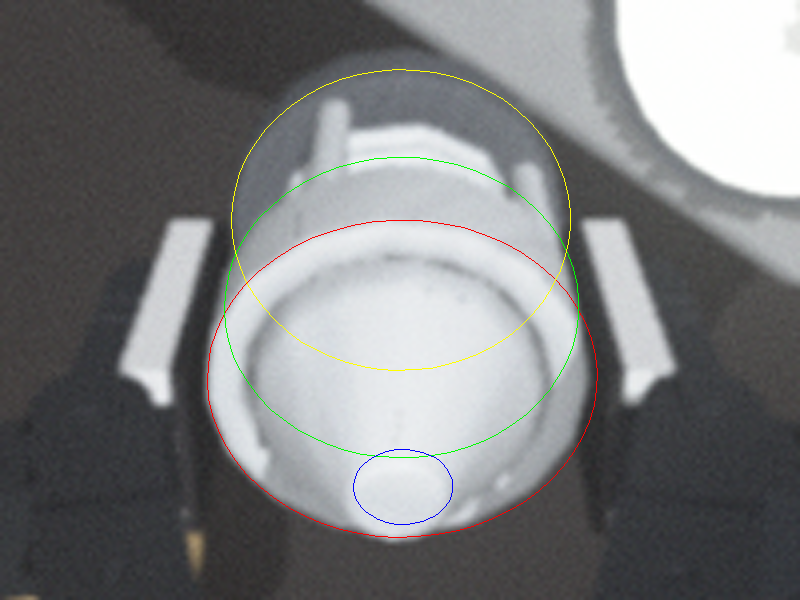

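The projected outlines match the collar rim to within about 1 mm, so the spring is centred on the TCP. The plunger tip sits near the 69 mm outline. Next I hover over the plate and check from close by.

```bash
python3 -m handwheel '-0.6 2 0 0 0 0 0.3; -1.5 4.5 -1 0 0 0 0.3; -2.4 6.9 -2.2 0 0 0 0.3; -2.4 6.9 -2.6 0 0 0 0.3; -2.4 6.9 -2.6 0 0 0 0.3; -2.4 6.9 -2.6 0 0 0 0.3; -2.4 6.9 -2.6 0 0 0 0.3'
python3 - <<'E'
from h import *
p=status.observe()['position'];b=p[2]-.0249;print(p)
out=[]
for n,z in(("wrist",2),("side",6),("top",6)):
    d=snap(n)
    if n=="wrist": d['fish']=1;x0,y0,w,hh=190,150,260,190
    else:
        u,v=proj(d,[p[0],p[1],.07]);w,hh=86,63;x0,y0=int(u-w/2),int(v-hh/2)
    im=cv2.resize(d['color'][y0:y0+hh,x0:x0+w],None,fx=z,fy=z,interpolation=cv2.INTER_CUBIC)[:,:,::-1].copy()
    C=[(p[0],p[1],b+.052,.022,(0,0,255)),(p[0],p[1],b,.024,(0,255,255)),(.5256,.0425,.058,.036,(255,0,0)),(.526,.0455,.058,.036,(0,255,0))]
    for X,Y,Z,r,col in C:
        q=np.array([proj(d,[X+r*np.cos(a),Y+r*np.sin(a),Z]) for a in np.linspace(0,6.28,60)])
        cv2.polylines(im,[((q-[x0,y0])*z).astype(np.int32)],True,col,1)
    out.append(cv2.resize(im,None,fx=.75,fy=.75) if n!="wrist" else im)
h=max(out[1].shape[0]+0,0)
W=out[1].shape[1]+out[2].shape[1];c=np.zeros((600,800,3),np.uint8)
c[:284,:387]=out[1][:284,:387];c[:284,400:787]=out[2][:284,:387]
wr=out[0][:310,:];c[290:600,100:100+wr.shape[1]]=wr[:310]
cv2.imwrite('pics/m5.png',c)
E
```

```text
time_s: 5.52
position: [0.5267, 0.0416, 0.1078]
tool_rot: [[-0.308, 0.951, 0.001], [0.951, 0.308, -0.0], [-0.001, 0.001, -1.0]]
ft_force: [0.5, -0.5, -1.5]
grip_width: 0.0426
gripper_force: 41.2
[0.52668887 0.04161066 0.10784949]
```

View pics/m5.png

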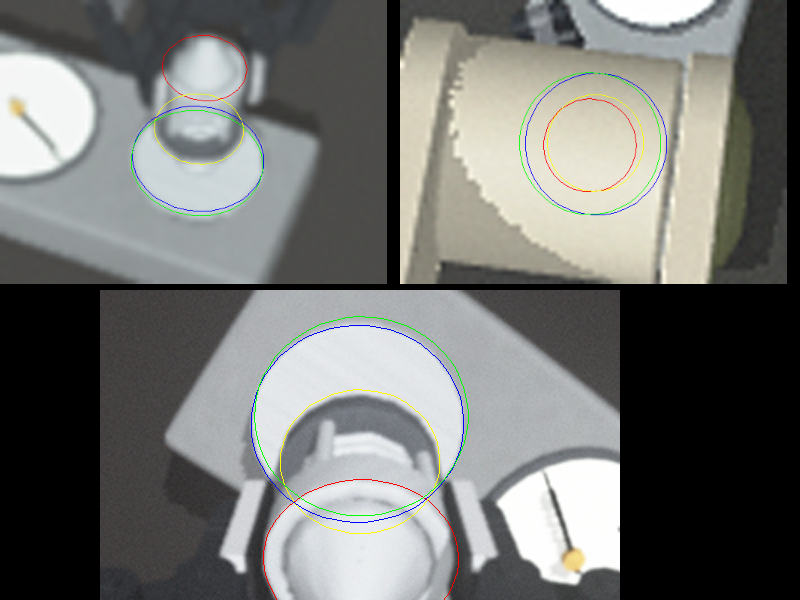

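In the side view (top left) the plate rim fits the y=0.0455 outline. In the wrist view (bottom) it fits y=0.0425, and the foot sits 1 mm or less short of its outline. The two differ by a few mm, so I shift +y by about 2.8 mm and lower gently, watching the force.

```bash
python3 -m handwheel '0 0.3 0 0 0 0 0.3; 0 0.3 -0.5 0 0 0 0.3; 0 0.3 -1 0 0 0 0.3; 0 0.3 -1.4 0 0 0 0.3; 0 0.3 -1.8 0 0 0 0.3; 0 0.3 -2.0 0 0 0 0.3; 0 0.3 -2.0 0 0 0 0.3; 0 0.3 -2 0 0 0 0.3'
```

```text
time_s: 6.33
position: [0.526, 0.0451, 0.0872]
tool_rot: [[-0.309, 0.951, -0.0], [0.951, 0.309, 0.0], [0.0, -0.0, -1.0]]
ft_force: [0.0, 0.4, -0.8]
grip_width: 0.0432
gripper_force: 41.2
```

```bash
python3 -m handwheel '0 0 -0.2 0 0 0 0.3; 0 0 -0.3 0 0 0 0.3; 0 0 -0.4 0 0 0 0.3; 0 0 -0.5 0 0 0 0.3; 0 0 -0.5 0 0 0 0.3; 0 0 -0.5 0 0 0 0.3'
```

```text
time_s: 6.83
position: [0.5261, 0.0451, 0.0824]
tool_rot: [[-0.309, 0.951, 0.0], [0.951, 0.309, 0.0], [-0.0, 0.0, -1.0]]
ft_force: [0.1, -0.0, 0.1]
grip_width: 0.0431
gripper_force: 41.3
```

```bash
python3 -m handwheel '0 0 -0.1 0 0 0 0.3; 0 0 -0.1 0 0 0 0.55; 0 0 -0.1 0 0 0 0.7; 0 0 -0.1 0 0 0 0.8; 0 0 -0.1 0 0 0 1; 0 0 -0.1 0 0 0 1'
python3 -m handwheel '0 0 2 0 0 0 1; 0 0 5 0 0 0 1; 0 0 8 0 0 0 0.8; 0 0 8 0 0 0 0.4; 0 0 8 0 0 0 0; 0 0 8 0 0 0 0; 0 0 8 0 0 0 0; 0 0 8 0 0 0 0'
python3 - <<'E'
from h import *
p=status.observe()['position']
out=[]
for n,z in(("wrist",3),("side",6)):
    d=snap(n)
    if n=="wrist": d['fish']=1
    u,v=proj(d,[.526,.045,.09]);w,hh=(130,190) if z==3 else (66,80);x0,y0=int(u-w/2),int(v-hh/2)
    im=cv2.resize(d['color'][y0:y0+hh,x0:x0+w],None,fx=z,fy=z,interpolation=cv2.INTER_CUBIC)[:,:,::-1].copy()
    for X,Y,Z,r,col in [(.526,.045,.11,.022,(0,0,255)),(.526,.045,.058,.036,(0,255,0)),(.526,.045,.127,.005,(255,0,0))]:
        q=np.array([proj(d,[X+r*np.cos(a),Y+r*np.sin(a),Z]) for a in np.linspace(0,6.28,60)])
        cv2.polylines(im,[((q-[x0,y0])*z).astype(np.int32)],True,col,1)
    out.append(cv2.copyMakeBorder(im,0,600-im.shape[0],0,400-im.shape[1],cv2.BORDER_CONSTANT) if im.shape[0]<=600 else im)
cv2.imwrite('pics/m6.png',np.hstack(out))
E
```

```text
time_s: 7.33
position: [0.5261, 0.0451, 0.0814]
tool_rot: [[-0.309, 0.951, 0.0], [0.951, 0.309, -0.0], [-0.0, 0.0, -1.0]]
ft_force: [0.0, 0.4, -0.1]
grip_width: 0.0851
gripper_force: 0.0
time_s: 8.0
position: [0.5256, 0.0452, 0.1602]
tool_rot: [[-0.309, 0.951, -0.002], [0.951, 0.309, 0.0], [0.001, -0.002, -1.0]]
ft_force: [-1.1, 0.2, 0.6]
grip_width: 0.0126
gripper_force: 0.0
```

View pics/m6.png

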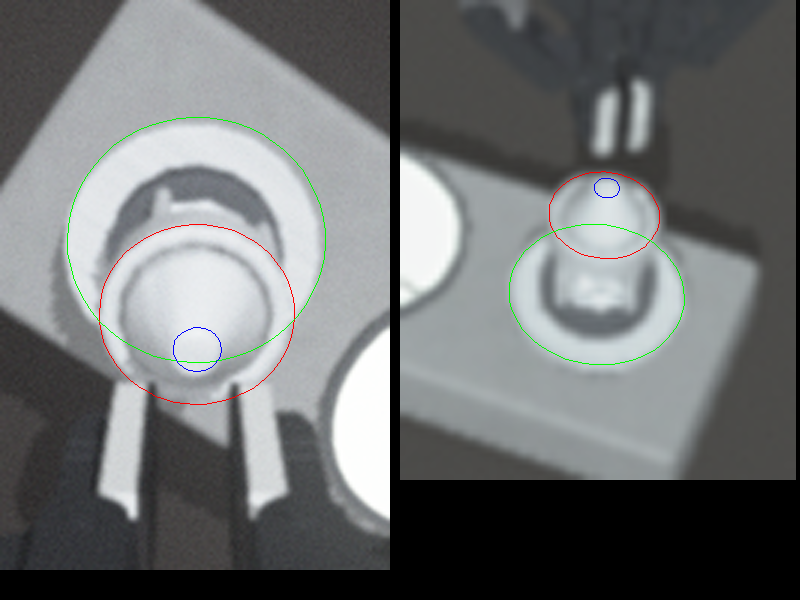

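The spring stands upright and seated, with the foot concentric in the plate rim and the plunger tip under the closing fingers in both views. Now I descend towards the plunger with the fingers shut.

```bash
python3 -m handwheel '0 0 -0.5 0 0 0 0; 0 0 -1.2 0 0 0 0; 0 0 -1.9 0 0 0 0; 0 0 -2.4 0 0 0 0; 0 0 -2.4 0 0 0 0; 0 0 -2.4 0 0 0 0; 0 0 -2.4 0 0 0 0; 0 0 -2.4 0 0 0 0'
python3 -m handwheel '0 0 -0.1 0 0 0 0; 0 0 -0.2 0 0 0 0; 0 0 -0.3 0 0 0 0; 0 0 -0.4 0 0 0 0; 0 0 -0.4 0 0 0 0; 0 0 -0.4 0 0 0 0'
python3 -m handwheel '0 0 -0.1 0 0 0 0; 0 0 -0.2 0 0 0 0; 0 0 -0.3 0 0 0 0; 0 0 -0.4 0 0 0 0; 0 0 -0.4 0 0 0 0; 0 0 -0.4 0 0 0 0'
```

```text
time_s: 8.77
position: [0.5262, 0.0451, 0.1376]
tool_rot: [[-0.309, 0.951, 0.001], [0.951, 0.309, -0.0], [-0.0, 0.001, -1.0]]
ft_force: [0.8, -0.3, 0.2]
grip_width: -0.0
gripper_force: 0.0
time_s: 9.27
position: [0.526, 0.0451, 0.1333]
tool_rot: [[-0.309, 0.951, -0.0], [0.951, 0.309, -0.0], [0.0, -0.0, -1.0]]
ft_force: [0.7, 0.3, -0.6]
grip_width: -0.0002
gripper_force: 0.0
time_s: 9.77
position: [0.526, 0.0451, 0.1293]
tool_rot: [[-0.309, 0.951, -0.0], [0.951, 0.309, 0.0], [0.0, -0.0, -1.0]]
ft_force: [-0.3, 0.6, -0.1]
grip_width: -0.0002
gripper_force: 0.0
```

```bash
python3 -m handwheel '0 0 -0.1 0 0 0 0; 0 0 -0.2 0 0 0 0; 0 0 -0.3 0 0 0 0; 0 0 -0.4 0 0 0 0; 0 0 -0.4 0 0 0 0; 0 0 -0.4 0 0 0 0'
python3 -m handwheel '0 0 -0.1 0 0 0 0; 0 0 -0.2 0 0 0 0; 0 0 -0.3 0 0 0 0; 0 0 -0.4 0 0 0 0; 0 0 -0.4 0 0 0 0; 0 0 -0.4 0 0 0 0'|grep -E 'pos|ft'
python3 -c "
from h import *
print(status.observe()['ft_force'])
f=[]
for i in range(6): snap('side');f.append(status.observe()['ft_force'])
print(np.mean(f,0),status.observe()['position'])"
```

```text
time_s: 10.27
position: [0.5262, 0.0451, 0.1255]
tool_rot: [[-0.309, 0.951, 0.001], [0.951, 0.309, -0.0], [-0.0, 0.001, -1.0]]
ft_force: [0.2, 0.1, 3.7]
grip_width: -0.0001
gripper_force: 2.1
position: [0.5264, 0.0451, 0.1219]
ft_force: [-1.7, 1.0, 8.6]
[-1.66219692  1.00191844  8.6078026 ]
[-0.38620756 -0.00996876  8.3201479 ] [0.52638601 0.04508347 0.12194046]
```

```bash
python3 -m handwheel '0 0 -0.1 0 0 0 0; 0 0 -0.2 0 0 0 0; 0 0 -0.3 0 0 0 0; 0 0 -0.35 0 0 0 0; 0 0 -0.38 0 0 0 0; 0 0 -0.38 0 0 0 0'|grep -E 'pos|ft'
python3 -c "
from h import *
f=[]
for i in range(6): d=snap('side');f.append(status.observe()['ft_force'])
print(np.mean(f,0),status.observe()['position'])
p=np.array([.526,.045]);a=np.radians(-19.2);c=[.526+.108*np.cos(a),.045+.108*np.sin(a),.048]
ims=[]
for n in('side','wrist'):
    d=snap(n);d['fish']=n=='wrist';u,v=proj(d,c);print(n,u,v)
    k=22 if n=='side' else 65
    y0,x0=max(int(v-k),0),max(int(u-k),0)
    ims.append(cv2.resize(d['color'][y0:y0+2*k,x0:x0+2*k,::-1],(400,400),interpolation=cv2.INTER_CUBIC))
cv2.imwrite('pics/n7.png',np.hstack(ims))
"
```

```text
position: [0.5266, 0.0451, 0.1186]
ft_force: [-1.3, -0.3, 12.6]
[-1.54603311 -0.06505325 12.67300763] [0.52659489 0.04507036 0.11863218]
side 311.2294694826265 211.71077755321872
wrist 419.698455232856 281.2811802134831
```

View pics/n7.png

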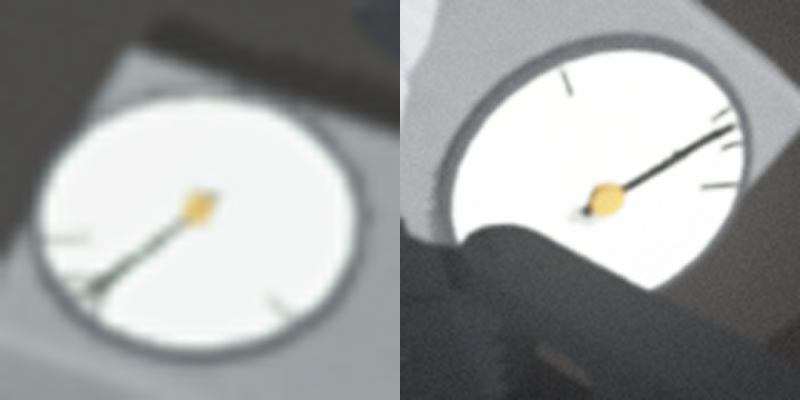

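In the wrist view the needle tip at (733,127) lies between the short lines at (720,113) and (733,145), covering the long line. The last line is at (720,186). Hold here.

```bash
for i in 1 2; do python3 -m handwheel '0 0 0 0 0 0 0; 0 0 0 0 0 0 0; 0 0 0 0 0 0 0; 0 0 0 0 0 0 0; 0 0 0 0 0 0 0; 0 0 0 0 0 0 0; 0 0 0 0 0 0 0; 0 0 0 0 0 0 0'|grep -E 'time|pos|ft'; done
python3 -m handwheel '0 0 0.5 0 0 0 0; 0 0 1 0 0 0 0; 0 0 2 0 0 0 0; 0 0 4 0 0 0 0.4; 0 0 5 0 0 0 0.8; 0 0 5 0 0 0 1; 0 0 5 0 0 0 1; 0 0 5 0 0 0 1'
python3 -m handwheel '0 0 0 0 0 0 1; 0 0 0 0 0 0 1; 0 0 0 0 0 0 1'
python3 - <<'E'
from h import *
d=snap("wrist");d['fish']=1
x0,y0=170,100
im=cv2.resize(d['color'][y0:y0+200,x0:x0+260],None,fx=3,fy=3)[:,:,::-1].copy()
for X,Y,Z,r,col in [(.526,.045,.11,.022,(0,0,255)),(.526,.045,.058,.036,(0,255,0)),(.526,.045,.127,.005,(255,0,0))]:
    q=np.array([proj(d,[X+r*np.cos(a),Y+r*np.sin(a),Z]) for a in np.linspace(0,6.28,60)])
    cv2.polylines(im,[((q-[x0,y0])*3).astype(np.int32)],True,col,1)
cv2.imwrite('pics/w8.png',im);print(status.observe()['position'])
E
```

```text
time_s: 12.63
position: [0.5266, 0.0451, 0.1187]
ft_force: [-1.7, 0.2, 12.5]
time_s: 13.3
position: [0.5266, 0.0451, 0.1187]
ft_force: [-1.7, 0.1, 11.5]
time_s: 13.97
position: [0.5255, 0.0452, 0.1664]
tool_rot: [[-0.309, 0.951, -0.002], [0.951, 0.309, 0.0], [0.001, -0.002, -1.0]]
ft_force: [0.6, 0.4, 0.2]
grip_width: 0.0605
gripper_force: 0.0
time_s: 14.22
position: [0.5259, 0.0451, 0.167]
tool_rot: [[-0.309, 0.951, -0.001], [0.951, 0.309, 0.0], [0.0, -0.001, -1.0]]
ft_force: [0.5, 0.1, 0.2]
grip_width: 0.0854
gripper_force: 0.0
[0.52591176 0.04513893 0.16710924]
```

View pics/w8.png

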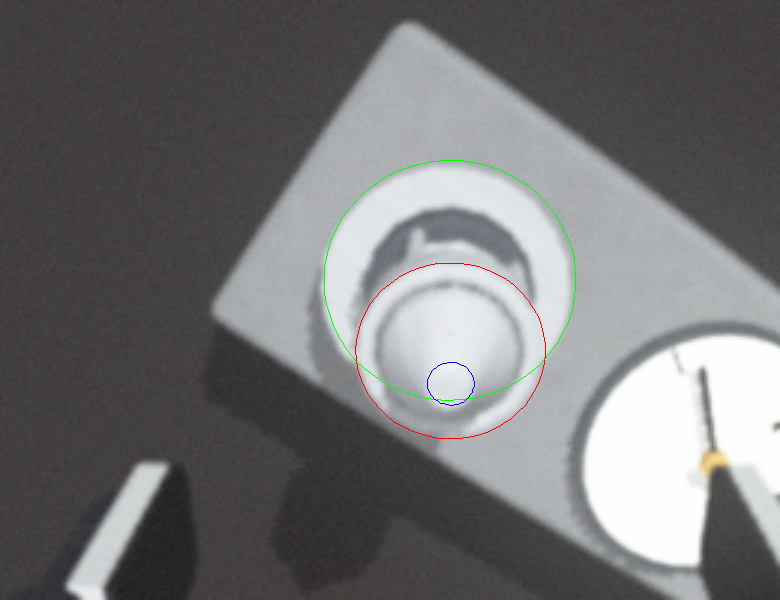

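The spring is unchanged and upright, and the needle is back near zero, showing only the spring's weight. I grip it again and lift.

```bash
python3 -m handwheel '0 0 -2 0 0 0 1; 0 0 -4 0 0 0 1; 0 0 -6 0 0 0 1; 0 0 -7.5 0 0 0 1; 0 0 -8.4 0 0 0 1; 0 0 -8.4 0 0 0 1; 0 0 -8.4 0 0 0 1'|grep pos
python3 -m handwheel '0 0 0 0 0 0 0.5; 0 0 0 0 0 0 0.3; 0 0 0 0 0 0 0.3; 0 0 0 0 0 0 0.3; 0 0 0 0 0 0 0.3; 0 0 0 0 0 0 0.3; 0 0 0 0 0 0 0.3' 40
python3 -m handwheel '0 0 0.5 0 0 0 0.3; 0 0 1.5 0 0 0 0.3; 0 0 3 0 0 0 0.3; 0 0 5 0 0 0 0.3; 0 0 7 0 0 0 0.3; 0 0 7 0 0 0 0.3; 0 0 7 0 0 0 0.3'
```

```text
position: [0.5262, 0.0451, 0.0837]
time_s: 15.43
position: [0.5262, 0.0451, 0.0838]
tool_rot: [[-0.309, 0.951, 0.001], [0.951, 0.309, -0.0], [-0.0, 0.001, -1.0]]
ft_force: [-0.2, -0.4, 2.6]
grip_width: 0.0429
gripper_force: 40.3
time_s: 16.02
position: [0.5261, 0.0452, 0.1537]
tool_rot: [[-0.309, 0.951, 0.001], [0.951, 0.309, -0.0], [-0.0, 0.001, -1.0]]
ft_force: [0.5, -0.0, -2.0]
grip_width: 0.0432
gripper_force: 40.9
```

```bash
python3 -m handwheel '-0.4 -3 0 0 0 0 0.3; -0.9 -7 0 0 0 0 0.3; -1.4 -11 0 0 0 0 0.3; -1.9 -15 0 0 0 0 0.3; -2.4 -19 0 0 0 0 0.3; -2.9 -23 0 0 0 0 0.3; -3.4 -27 0 0 0 0 0.3; -3.6 -29 0 0 0 0 0.3'|grep pos
python3 -m handwheel '0 -1 0 0 0 0 0.3; 0 -1 -2 0 0 0 0.3; 0 -1 -4 0 0 0 0.3; 0 -1 -6 0 0 0 0.3; 0 -1 -7 0 0 0 0.3; 0 -1 -7 0 0 0 0.3; 0 -1 -7 0 0 0 0.3'
python3 - <<'E'
from h import *
p=status.observe()['position'];b=p[2]-.026
d=snap("side");u,v=proj(d,[.49,-.255,.05]);x0,y0=int(u-50),int(v-40)
im=cv2.resize(d['color'][y0:y0+75,x0:x0+100],None,fx=8,fy=8,interpolation=cv2.INTER_CUBIC)[:,:,::-1].copy()
for Z,r,col in((b,.024,(0,255,255)),(b+.052,.022,(0,0,255)),(.007,.024,(255,0,0))):
    q=np.array([proj(d,[p[0]+r*np.cos(a),p[1]+r*np.sin(a),Z]) for a in np.linspace(0,6.28,60)])
    cv2.polylines(im,[((q-[x0,y0])*8).astype(np.int32)],True,col,1)
cv2.imwrite('pics/s9.png',im)
E
```

```text
position: [0.4886, -0.2486, 0.1517]
time_s: 17.27
position: [0.4901, -0.2544, 0.0833]
tool_rot: [[-0.309, 0.951, -0.001], [0.951, 0.309, 0.001], [0.001, -0.001, -1.0]]
ft_force: [-0.4, -0.3, -1.3]
grip_width: 0.043
gripper_force: 41.1
```

View pics/s9.png

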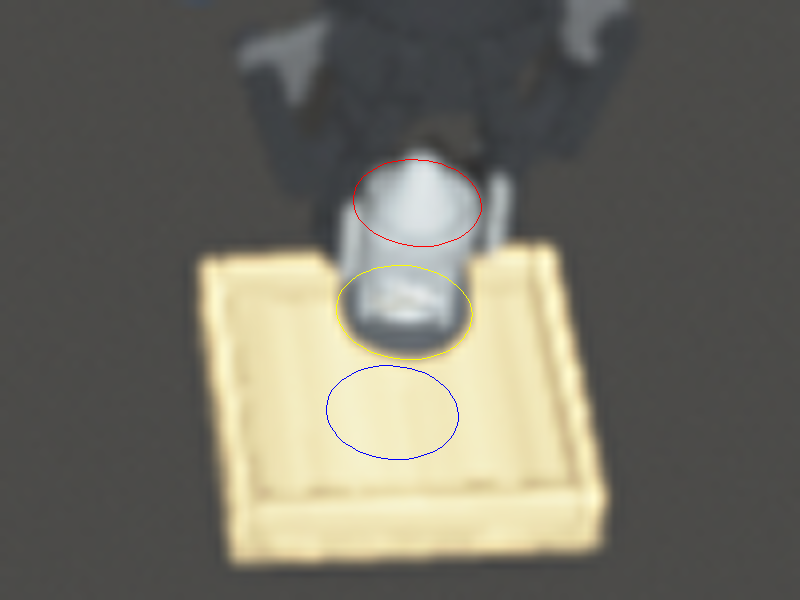

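The side view shows the spring upright above the tray, due to land near its centre at about (392,413) in the crop.

```bash
python3 -m handwheel '0 0 -1.5 0 0 0 0.3; 0 0 -3 0 0 0 0.3; 0 0 -4 0 0 0 0.3; 0 0 -4.5 0 0 0 0.3; 0 0 -4.8 0 0 0 0.3; 0 0 -5 0 0 0 0.3; 0 0 -5 0 0 0 0.3; 0 0 -5 0 0 0 0.3'
```

```text
time_s: 17.98
position: [0.4904, -0.2552, 0.0343]
tool_rot: [[-0.309, 0.951, 0.001], [0.951, 0.309, -0.001], [-0.001, 0.001, -1.0]]
ft_force: [0.6, -0.3, -0.3]
grip_width: 0.0431
gripper_force: 41.2
```

```bash
python3 -m handwheel '0 0 -0.1 0 0 0 0.3; 0 0 -0.2 0 0 0 0.3; 0 0 -0.2 0 0 0 0.3; 0 0 -0.2 0 0 0 0.3'
```

```text
time_s: 18.32
position: [0.4905, -0.2552, 0.0341]
tool_rot: [[-0.309, 0.951, 0.002], [0.951, 0.309, -0.002], [-0.003, 0.001, -1.0]]
ft_force: [-4.6, 3.9, 20.9]
grip_width: 0.0428
gripper_force: 42.6
```

```bash
python3 -m handwheel '0 0 0.15 0 0 0 0.3; 0 0 0.15 0 0 0 0.3; 0 0 0.15 0 0 0 0.5; 0 0 0.15 0 0 0 0.7; 0 0 0.15 0 0 0 0.8; 0 0 0.15 0 0 0 0.9; 0 0 0.15 0 0 0 0.9; 0 0 0.15 0 0 0 0.9'
python3 -m handwheel '0 0 1 0 0 0 0.9; 0 0 3 0 0 0 0.9; 0 0 6 0 0 0 0.9; 0 0 10 0 0 0 0.9; 0 0 14 0 0 0 0.9; 0 0 14 0 0 0 0.9; 0 0 14 0 0 0 0.9; 0 0 14 0 0 0 0.9'
python3 - <<'E'
from h import *
d=snap("side");u,v=proj(d,[.49,-.255,.05]);x0,y0=int(u-50),int(v-40)
cv2.imwrite('pics/s10.png',cv2.resize(d['color'][y0:y0+75,x0:x0+100],None,fx=6,fy=6,interpolation=cv2.INTER_CUBIC)[:,:,::-1])
E
```

```text
time_s: 18.98
position: [0.49, -0.2549, 0.0329]
tool_rot: [[-0.309, 0.951, -0.0], [0.951, 0.309, 0.0], [0.0, -0.0, -1.0]]
ft_force: [0.0, 0.0, -1.0]
grip_width: 0.0768
gripper_force: 0.0
time_s: 19.65
position: [0.4897, -0.2546, 0.173]
tool_rot: [[-0.309, 0.951, -0.0], [0.951, 0.309, 0.0], [0.0, -0.0, -1.0]]
ft_force: [-0.3, 0.2, -0.1]
grip_width: 0.0769
gripper_force: 0.0
```

View pics/s10.png

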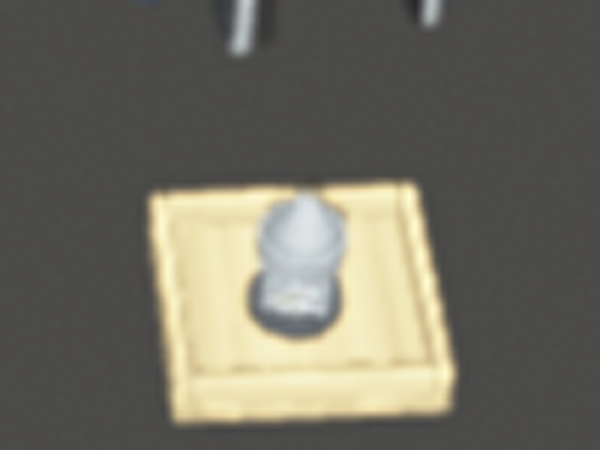

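The spring stands upright in the middle of the tray at (295,300), with the gripper clear above it.

```bash
python3 -c "
from rig import env
print(env.close_job())"
```

```text
the job is handed in; nothing more can be done
None
```

The spring was seated on the plate, pressed with the needle on the long line for about 2 s, then stood upright and released in the tray; the job was handed in at about 20 s, and the hand-in gave no verdict.

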